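# Fit a spacer sleeve on the shaft and shut the stock lane

### The job

Take the end spacer sleeve, the one at the open mouth of the blue stock lane, and slide it over the upright shaft in the green jig until it sits fully down on the shoulder. Then shut the lane by sliding the red gate plate upright into the slot across the lane's mouth, right down to the lane floor. Leave the two other sleeves in their places in the lane and do not disturb the other things on the bench.

Things in the scene. Friction and masses are not known exactly. Their poses are not given: they have to be found in the camera images.
- spacer: The sleeve to fit: aluminium tube standing upright, outside 60 mm, bore 42 mm, 40 mm high, 0.16 kg, same both ways up. Origin: centre of its underside, z its axis. Starts at the lane's mouth, next sleeve 0.5 mm behind it, lane walls 2 mm from its sides: only its 9 mm wall at the mouth side can be pinched, one finger in the bore. The shaft fills the bore, so set it down and regrip it from outside.
- spacer_mid (a point): Centre of that sleeve, on its axis, 20 mm above its underside.
- spare_a_mid (a point): Centre (20 mm above the underside) of the second sleeve in the lane, like the first; it stays there.
- spare_b_mid (a point): Centre of the third sleeve, against the lane's back wall; it stays there.
- lane: Blue fixed channel. Origin: on the bench under the end sleeve's starting centre; -x points out of the open mouth. Floor 6 mm thick, out to x = -66 mm; side walls 12 mm thick, inner faces at y = -32 and 32 mm, tops 50 mm above the bench. Gate slot at x = -46 mm: 10.4 mm wide, 82 mm long, formed by cheeks at both sides (64 mm open between), flared lead-ins up to 59 mm above the bench.
- gate_slot (a point): Middle of the gate slot at floor level (6 mm above the bench); x is the direction across the plate (along the lane), y is along the slot.
- jig: Green fixed base plate 120 x 120 x 12 mm with an upright shaft in its middle; origin at the centre of its underside. Above the plate: a steel shoulder 56 mm in diameter, its top 37 mm above the bench, then the dark shaft, 39.6 mm in diameter, its flat top 97 mm above the bench, the last 5 mm tapered to 31 mm.
- shaft_seat (a point): On the shaft's axis at the height of the shoulder's top face (37 mm above the bench), where the sleeve's underside must sit; z up along the shaft.
- shaft_top (a point): Centre of the shaft's top face, 60 mm above the seat.
- gate: Red gate plate, 8 mm thick (x), 78 mm wide (y), 75 mm high (z), 0.126 kg, same on both faces; origin at the centre of its lower edge face. It starts upright in the parking block, its lower edge 8 mm above the bench, with the upper 53 mm standing out of the block.
- park: Wooden parking block, fixed, 50 x 90 x 30 mm, with a slot along its y that holds the gate plate upright; origin at the centre of its underside.
- mat: Black rubber mat, fixed, 130 x 120 mm, 3 mm thick, kept clear: a good place to set the sleeve down for a new grip. Origin at the centre of its underside.
- grease: Bystander: upright can, 66 mm in diameter, 110 mm high.
- housing: Bystander: grey bearing housing on a foot, 90 mm wide, 74 mm high.
- wrench: Bystander: wrench lying flat, 200 mm long.
- link: Bystander: dark flat link with two eyes, 128 mm long, 14 mm high, lying at the far side of the bench.
Things that resemble listed ones, but are neither listed nor needed, are in the scene too. Leave any purple look-alike of the spacer alone.

How it is judged:
On the way:
1. the end sleeve is home on the shaft's shoulder (horizontal distance between spacer_mid and shaft_seat below 0.004 m and z of spacer_mid in the frame of shaft_seat between 0.017 and 0.023 m and angle between the z axis of spacer and the z axis of shaft_seat, either way round below 0.06 rad), for 0.2 s.
At the end, for the whole second after the job is handed in: Sleeve on the shaft: axis within 4 mm, underside on the shoulder within 3 mm, upright. Gate upright in the lane's slot: lower edge on the lane floor within 4 mm, within 4 mm across and 6 mm along the slot. Other two sleeves within 15 mm of their start. Sleeve and gate at rest (all of step 1 and x of gate in the frame of gate_slot between -0.004 and 0.004 m and y of gate in the frame of gate_slot between -0.006 and 0.006 m and z of gate in the frame of gate_slot between -0.004 and 0.004 m and angle between the x axis of gate and the x axis of gate_slot, either way round below 0.08 rad and angle between gate's own z axis and vertical below 0.08 rad and distance of each of spare_a_mid, spare_b_mid from where it was at the start of the episode below 0.015 m and linear speed of each of spacer, gate below 0.02 m/s); the robot touches nothing.
It fails at once if one of the other sleeves is taken out of its place in the lane (moved by more than 25 mm) (distance of any of spare_a_mid, spare_b_mid from where it was at the start of the episode above 0.025 m).
It fails at once if a bystander is pushed by more than 25 mm (distance of any of grease, housing, wrench, link from where it was at the start of the episode above 0.025 m).
It also fails if it takes over 67 s, if anything falls off the work surface, if the arm or the gripper's body presses on something with over 40 N, if the wrist force passes 120 N, or if a joint passes its speed limit or range.

### The arm

A 6-joint arm with a two-finger parallel gripper is mounted at the origin on the work surface. World frame = base frame: x ahead of the robot, y to its left, z up, the work surface at z = 0. Lengths are in m, angles in rad, forces in N, time in s.
With the tool pointing down it reaches from about 0.4 to 0.825 m from the base axis. Payload 7 kg.
Tool frame: the origin (TCP) lies at the very end of the fingers, on their centre line; the grasp point (between the pads) lies 19 mm behind it; z points along the fingers, y is the line along which they close (so a half turn about z gives the same grasp; the last joint's range is limited). The gripper opens to 88 mm and grips with 3 to 60 N. Pads are 19 mm wide; open, the fingers measure 130 mm over their backs; the gripper's body (78 mm by 193 mm) begins 47 mm behind the grasp point.
Start: joints at [1.603, 0.359, 0.012, 0, -1.224, -0.288], TCP at [0.171, 0.653, 0.227] pointing down, gripper open.
Joint ranges: [-3.07, 3.07], [-1.43, 2.12], [-1.02, 1.25], [-3.03, 1.67], [-3.05, -0], [-3.03, 3.03]. Speed limits (rad/s): [2.39, 2.39, 3.01, 3.14, 3.14, 3.14].

### API

Orientations are given as [roll, pitch, yaw] about the fixed x, y, z axes, in that order (R = Rz(yaw) Ry(pitch) Rx(roll)).
In Python, from station import * gives the robot as it stands.
- The arm moves only by the tool servo_tool, never from a script. Its argument "moves" is a list of rows, each an object of numbers: "jaw": the opening, from 0 (shut) to 1 (fully open); "dx", "dy", "dz": the shift along the world's x, y, z in m; "roll": the turn about the world's z in degrees. A call has exactly 10 rows; each row shifts and turns the commanded pose from where the row before left it; what a row does not reach is not made up. A row lasts 1/8 s, in which the tool goes at most 62.5 mm and 10.7 degrees, less where a joint would pass 70% of its speed; a pose out of reach is approached as far as the arm can. A call with a gripper value outside its range is refused whole. The fingers move at their own pace and stop on an object; "newtons" is the grip in N (left out, the last holds). Time passes only in rows, so rows that do not move let the fingers close, or fill a call up. It gives the time, the measured TCP pose, the force, the opening and the grip force at its end, in the units of the state.
- get_state(): the state, without advancing time (a new reading comes with each control period).
- grab_frame(name): name is "scene" or "top"; returns (picture, depth): 384x512x3 uint8, red, green, blue; 384x512 float32, m along the optical axis (not along the pixel's ray), 0 where there is no reading.
- calibration(name): a dict with "intrinsics" (3x3 intrinsics, pixels), "R" (3x3) and "t" (3): a world point X has camera coordinates R X + t. Camera axes: x right, y down, z forward; pixel columns grow to the right and rows downward; lengths in m; the calibration is good to about 2 mm. A picture is of the moment at which its call begins. calibration takes no time and is no camera call.
- job_done(): hands the job in; it is judged then, once.
The state is a dict: "t": time; "q": joint angles; "qd": joint speeds; "joint_efforts": joint torques, N m; "eef_pos": TCP position; "ee_rot": TCP orientation; "force": force on the tool from outside, world axes, zero at the start; "moment": the same for the moment, N m; "width": finger opening in m; "gripper_force": force on a finger pad.
Only numpy, scipy, OpenCV 4.12 (cv2) and the standard library are available. Lean on these libraries where they do the work, as an engineer would, in place of code of your own. Each camera call takes 0.05 s, during which the arm holds its last target. There are 200 camera calls.

## Working session

There is one attempt and no reset: what is moved stays moved. The work goes in short steps, Python scripts to look and compute and a tool call to move; the robot and the scene stay as the last step left them, time stands still between calls to the robot, and variables do not carry over. Pictures are saved under pics/ and viewed, at most 10 in all, crops included, and the job is handed in when it is done.

Besides the shell and the picture viewer there is one more tool, called in YAML: its name, and indented under it one key for each argument. servo_tool: Moves the arm, as the interface text tells. Its arguments: {"type":"object","properties":{"moves":{"type":"array","items":{"type":"object","properties":{"jaw":{"type":"number"},"dx":{"type":"number"},"dy":{"type":"number"},"dz":{"type":"number"},"roll":{"type":"number"}}}},"newtons":{"type":"number"}},"required":["moves"]}

```bash
mkdir -p pics; ls
python3 - <<'E'
from station import *
import cv2,numpy as np
for n in("scene","top"):
    p,d=grab_frame(n); np.savez(f"{n}0.npz",p=p,d=d)
    cv2.imwrite(f"pics/{n}0.png",cv2.resize(p[:,:,::-1],(800,600),interpolation=cv2.INTER_CUBIC))
    c=calibration(n); print(n,c)
s=get_state();print(s['t'],s['eef_pos'],s['ee_rot'],s['width'])
E
```

```text
pics
scene {'intrinsics': array([[361.86870348,   0.        , 259.87546725],
       [  0.        , 361.86870348, 194.98823072],
       [  0.        ,   0.        ,   1.        ]]), 'R': array([[-0.35884967,  0.93328948,  0.01405907],
       [ 0.69795981,  0.27830538, -0.65984711],
       [-0.61974109, -0.22697325, -0.75126835]]), 't': array([ 0.19604457, -0.34330026,  1.486295  ])}
top {'intrinsics': array([[401.21443381,   0.        , 262.25292711],
       [  0.        , 401.21443381, 185.0450063 ],
       [  0.        ,   0.        ,   1.        ]]), 'R': array([[-0.02022913, -0.99966629,  0.01606526],
       [-0.99934344,  0.01973429, -0.03038512],
       [ 0.03005794, -0.01666938, -0.99940915]]), 't': array([0.02114602, 0.54174639, 1.01135267])}
0.1 [0.17071643 0.6526187  0.22572573] [ 3.14013124e+00 -1.86258418e-04 -2.55830653e-01] 0.0877627010931806
```

View pics/top0.png

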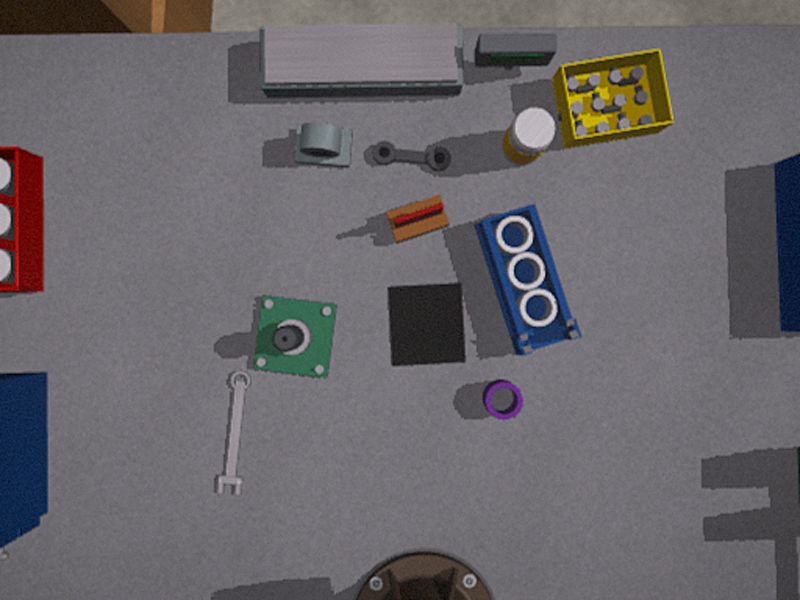

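View pics/scene0.png

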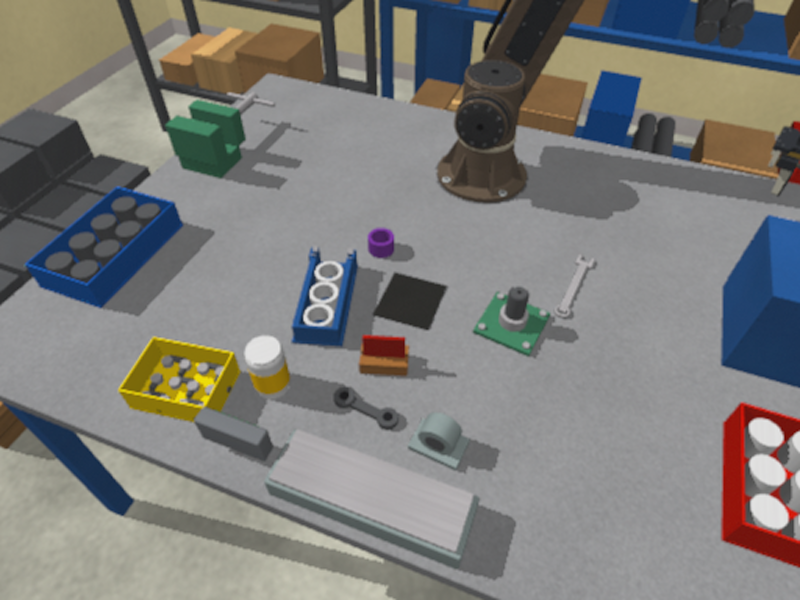

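The top view shows these candidates for the end sleeve:
- White sleeves in the lane at (538,307), (526,270) and (514,234).
- A purple ring at (503,399), which is a decoy.

The lane's mouth, with its cheeks at (525,343) and (572,328), faces the robot, so the end sleeve is the one at (538,307). The gate is at (417,214), the jig shaft at (288,337) and the mat at (427,324). I'll check with a close crop and measure with both cameras.

```bash
cat > h.py <<'E'
from station import *
import cv2,numpy as np
from scipy.optimize import least_squares
def cloud(n,p,d):
    c=calibration(n);K=c['intrinsics'];v,u=np.mgrid[:384,:512]
    X=np.stack([(u-K[0,2])*d/K[0,0],(v-K[1,2])*d/K[1,1],d],-1)
    return (X-c['t'])@c['R']
def proj(n,X):
    c=calibration(n);x=(np.atleast_2d(X)@c['R'].T+c['t'])@c['intrinsics'].T
    return x[:,:2]/x[:,2:]
def ray(n,uv,z):
    c=calibration(n);r=c['R'].T@np.linalg.solve(c['intrinsics'],[*uv,1]);o=-c['R'].T@c['t']
    return o+r*(z-o[2])/r[2]
E
python3 - <<'E'
from h import *
D={n:np.load(f"{n}0.npz") for n in("scene","top")}
W={n:cloud(n,D[n]['p'],D[n]['d']) for n in D}
p=D['top']['p'][:,:,::-1]
cv2.imwrite("pics/c1.png",cv2.resize(p[110:260,235:385],(600,600),interpolation=cv2.INTER_CUBIC))
p=D['scene']['p'][:,:,::-1]
cv2.imwrite("pics/c2.png",cv2.resize(p[145:245,180:360],(792,440),interpolation=cv2.INTER_CUBIC))
# world clusters per camera
S=1.5625
seeds={'end':(538,307),'a':(526,270),'b':(514,234),'shaft':(288,337),'gate':(417,214)}
for n in W:
    P=D[n]['p'].astype(int);w=W[n];hsv=cv2.cvtColor(D[n]['p'],cv2.COLOR_RGB2HSV)
    ok=D[n]['d']>0
    ws=ok&(hsv[...,1]<60)&(hsv[...,2]>130)&(w[...,2]>.038)&(w[...,2]<.06)
    for k,s in seeds.items():
        c0=ray('top',np.array(s)/S,{'shaft':.097,'gate':.08}.get(k,.046))
        if k in('end','a','b'):
            q=w[ws&(np.hypot(*(w[...,:2]-c0[:2]).transpose(2,0,1))<.034)]
            f=least_squares(lambda x:np.clip(abs(np.hypot(*(q[:,:2]-x).T)-.0255)-.0045,0,1),c0[:2])
            print(n,k,len(q),f.x.round(4),np.median(q[:,2]).round(4), q[:,:2].mean(0).round(4))
        elif k=='shaft':
            q=w[ok&(abs(w[...,2]-.097)<.004)&(np.hypot(*(w[...,:2]-c0[:2]).transpose(2,0,1))<.04)]
            print(n,k,len(q),q.mean(0).round(4))
            q=w[ok&(abs(w[...,2]-.037)<.003)&(np.hypot(*(w[...,:2]-c0[:2]).transpose(2,0,1))<.05)]
            print(n,'shoulder',len(q),q.mean(0).round(4))
        else:
            q=w[ok&(hsv[...,1]>150)&((hsv[...,0]<5)|(hsv[...,0]>175))&(w[...,2]>.03)&(np.hypot(*(w[...,:2]-c0[:2]).transpose(2,0,1))<.08)]
            r=cv2.minAreaRect(q[:,:2].astype(np.float32)*1000)
            print(n,k,len(q),q.mean(0).round(4),np.percentile(q[:,2],[5,95,100]).round(4),r)
    # lane blue, green plate, mat
    bl=ok&(hsv[...,0]>100)&(hsv[...,0]<125)&(hsv[...,1]>120)&(w[...,2]>.044)&(w[...,2]<.065)
    c0=ray('top',np.array((526,275))/S,.05)
    q=w[bl&(np.hypot(*(w[...,:2]-c0[:2]).transpose(2,0,1))<.16)];print(n,'lane walls',len(q),cv2.minAreaRect(q[:,:2].astype(np.float32)*1000))
    gr=ok&(hsv[...,0]>60)&(hsv[...,0]<90)&(hsv[...,1]>90)&(w[...,2]>.008)&(w[...,2]<.016)
    c0=ray('top',np.array((295,337))/S,.012)
    q=w[gr&(np.hypot(*(w[...,:2]-c0[:2]).transpose(2,0,1))<.1)];print(n,'plate',len(q),np.median(q[:,2]),cv2.minAreaRect(q[:,:2].astype(np.float32)*1000))
print('mat',ray('top',np.array((427,324))/S,.003), 'purple',ray('top',np.array((503,399))/S,.04))
E
```

```text
scene end 132 [ 0.51   -0.1895] 0.0465 [ 0.5097 -0.189 ]
scene a 148 [ 0.5673 -0.1729] 0.046 [ 0.5679 -0.1713]
scene b 147 [ 0.6238 -0.1547] 0.0465 [ 0.6232 -0.155 ]
scene shaft 97 [0.4729 0.1976 0.0975]
scene shoulder 76 [0.4805 0.1999 0.0377]
scene gate 320 [ 0.6571 -0.0027  0.0603] [0.0335 0.0839 0.0869] ((655.9373168945312, -3.6479873657226562), (8.844656944274902, 73.8245849609375), 18.21511459350586)
scene lane walls 412 ((554.3394775390625, -173.04457092285156), (219.75306701660156, 93.50186157226562), 17.600749969482422)
scene plate 614 0.013386703957954466 ((472.734375, 198.97146606445312), (116.09246063232422, 117.97209167480469), 81.61060333251953)
top end 224 [ 0.5102 -0.1892] 0.0455 [ 0.5098 -0.1891]
top a 224 [ 0.5678 -0.1724] 0.0456 [ 0.5672 -0.1716]
top b 212 [ 0.6229 -0.1556] 0.0459 [ 0.623  -0.1551]
top shaft 196 [0.4697 0.1976 0.0965]
top shoulder 121 [0.4715 0.1884 0.0371]
top gate 121 [ 0.6545 -0.0028  0.0775] [0.0457 0.0853 0.0871] ((658.2106323242188, -2.8001861572265625), (15.910381317138672, 76.04256439208984), 17.13333511352539)
top lane walls 915 ((554.7156982421875, -176.6499481201172), (218.9616241455078, 97.27486419677734), 16.176015853881836)
top plate 1543 0.01193625627375257 ((469.9855041503906, 198.5482177734375), (118.984130859375, 118.30731201171875), 81.70332336425781)
mat [ 0.48473398 -0.01673909  0.003     ] purple [ 0.36561391 -0.1320726   0.04      ]
```

View pics/c1.png

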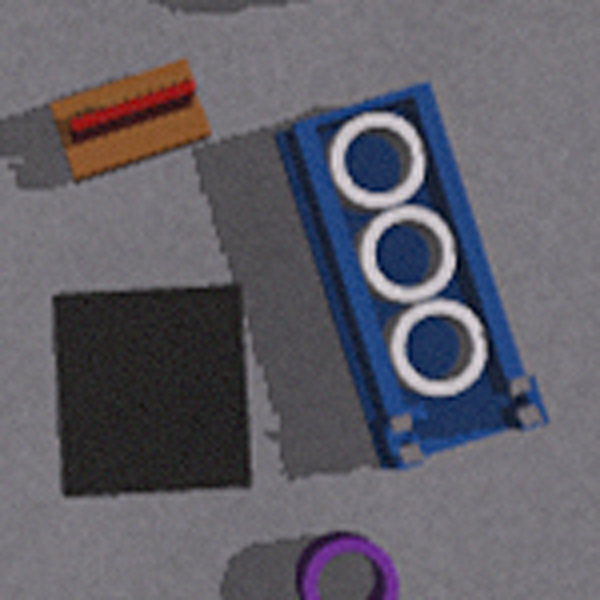

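View pics/c2.png

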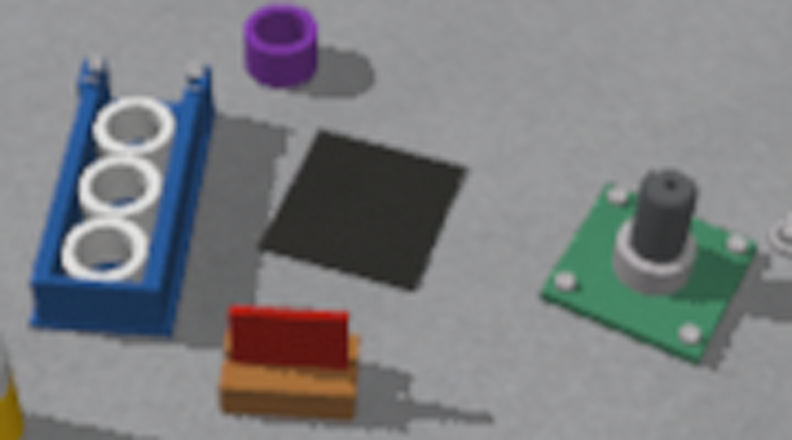

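The crop confirms it. The end sleeve is at c1 (438,347), next to the flared cheeks at (405,440) and (525,400), and the purple ring lies outside the lane. The gate in its block is at (132,112). Measured positions:

| Item | Position (m) | Yaw |
|---|---|---|
| End sleeve | (0.510, -0.189), top at z 0.046 | 16.6° (lane) |
| Shaft | (0.471, 0.198) | – |
| Gate | (0.6565, -0.003), top at z 0.084 | about 17° |
| Mat | (0.485, -0.017) | – |

I'll start the first reach.

servo_tool:
  moves:
    - {"dx": 0.03,"dy": -0.05,"roll": -5,"jaw": 1}
    - {"dx": 0.03,"dy": -0.05,"roll": -5,"jaw": 0.7}
    - {"dx": 0.03,"dy": -0.05,"roll": -5,"jaw": 0.5}
    - {"dx": 0.03,"dy": -0.05,"roll": -5,"jaw": 0.27}
    - {"dx": 0.03,"dy": -0.05,"roll": -5,"jaw": 0.27}
    - {"dx": 0.03,"dy": -0.05,"roll": -5,"jaw": 0.27}
    - {"dx": 0.03,"dy": -0.05,"roll": -5,"jaw": 0.27}
    - {"dx": 0.03,"dy": -0.05,"roll": -5,"jaw": 0.27}
    - {"dx": 0.03,"dy": -0.05,"roll": -5,"jaw": 0.27}
    - {"dx": 0.03,"dy": -0.05,"roll": -5,"jaw": 0.27}
  newtons: 30

```text
$.moves[0]: bad value
```

servo_tool:
  moves:
    - {"dx": 0.03,"dy": -0.05,"dz": 0.0,"roll": -5,"jaw": 0.8}
    - {"dx": 0.03,"dy": -0.05,"dz": 0.0,"roll": -5,"jaw": 0.7}
    - {"dx": 0.03,"dy": -0.05,"dz": 0.0,"roll": -5,"jaw": 0.5}
    - {"dx": 0.03,"dy": -0.05,"dz": 0.0,"roll": -5,"jaw": 0.27}
    - {"dx": 0.03,"dy": -0.05,"dz": 0.0,"roll": -5,"jaw": 0.27}
    - {"dx": 0.03,"dy": -0.05,"dz": 0.0,"roll": -5,"jaw": 0.27}
    - {"dx": 0.03,"dy": -0.05,"dz": 0.0,"roll": -5,"jaw": 0.27}
    - {"dx": 0.03,"dy": -0.05,"dz": 0.0,"roll": -5,"jaw": 0.27}
    - {"dx": 0.03,"dy": -0.05,"dz": 0.0,"roll": -5,"jaw": 0.27}
    - {"dx": 0.03,"dy": -0.05,"dz": 0.0,"roll": -5,"jaw": 0.27}
  newtons: 30

```text
t: 1.35
eef_pos: [0.4713, 0.1512, 0.2266]
ee_rot: [-3.141, 0.0, -1.131]
force: [0.6, 1.8, -0.3]
width: 0.0237
gripper_force: 0.0
```

servo_tool:
  moves:
    - {"dx": 0.0018,"dy": -0.0435,"dz": -0.008,"roll": -1.1,"jaw": 0.27}
    - {"dx": 0.0018,"dy": -0.0435,"dz": -0.008,"roll": -1.1,"jaw": 0.27}
    - {"dx": 0.0018,"dy": -0.0435,"dz": -0.016,"roll": -1.1,"jaw": 0.27}
    - {"dx": 0.0018,"dy": -0.0435,"dz": -0.016,"roll": -1.1,"jaw": 0.27}
    - {"dx": 0.0018,"dy": -0.0435,"dz": -0.016,"roll": -1.1,"jaw": 0.27}
    - {"dx": 0.0018,"dy": -0.0435,"dz": -0.016,"roll": -1.1,"jaw": 0.27}
    - {"dx": 0.0018,"dy": -0.0435,"dz": -0.016,"roll": -1.1,"jaw": 0.27}
    - {"dx": 0.0018,"dy": -0.0435,"dz": -0.016,"roll": -1.0,"jaw": 0.27}
    - {"dx": 0.0,"dy": 0.0,"dz": -0.012,"roll": 0,"jaw": 0.27}
    - {"dx": 0.0,"dy": 0.0,"dz": 0.0,"roll": 0,"jaw": 0.27}

```text
t: 2.6
eef_pos: [0.4841, -0.195, 0.1014]
ee_rot: [3.139, 0.001, -1.281]
force: [-0.5, 0.5, -0.3]
width: 0.0238
gripper_force: 0.0
```

Run:
```python
from h import *
s=get_state();print(s['eef_pos'],s['ee_rot'],s['q'])
p,d=grab_frame("scene")
cv2.imwrite("pics/c3.png",cv2.resize(p[120:240,150:310,::-1],(800,600),interpolation=cv2.INTER_CUBIC))
```

```text
[ 0.4841452  -0.19499153  0.10142362] [ 3.13919413e+00  1.03707657e-03 -1.28130863e+00] [-6.81048888e-03  2.30330295e-01 -4.87670284e-01 -3.86256630e-04
 -8.55392597e-01  2.96553163e-01]
```

View pics/c3.png

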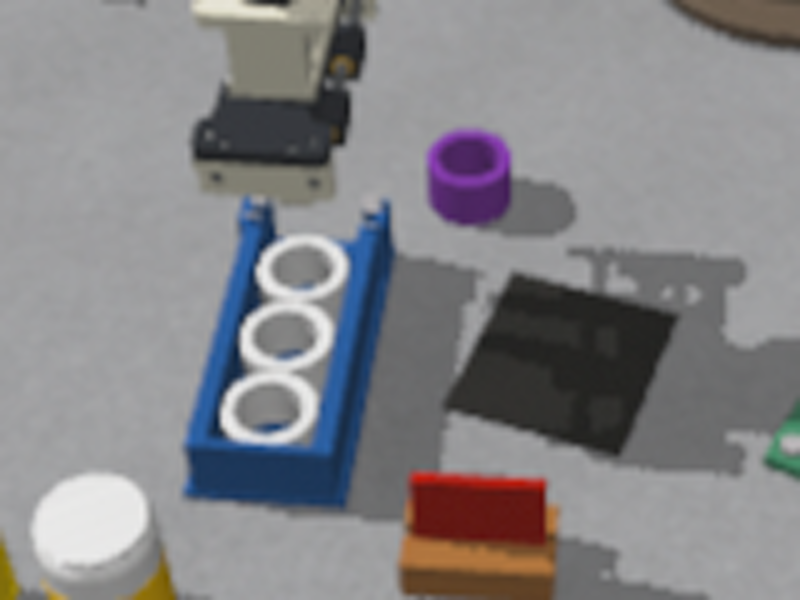

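The view shows the gripper above the lane's mouth, with its body at (265,150) and the end sleeve at (303,268), but I can't see the fingers. I'll check the TCP projection.

Run:
```python
from h import *
s=get_state();e=np.array(s['eef_pos'])
for z in(0,.066): print(z,(proj('scene',e+[0,0,z])-[150,120])*5)
print(proj('scene',[.510,-.189,.046])*5-[750,600])
p,d=grab_frame("scene");w=cloud('scene',p,d)
m=(d>0)&(np.hypot(w[...,0]-e[0],w[...,1]-e[1])<.11)
q=w[m&(w[...,2]>.07)];print(np.histogram(q[:,2],np.arange(.07,.3,.01)))
p,d=grab_frame("top");w=cloud('top',p,d)
cv2.imwrite("pics/c4.png",cv2.resize(p[110:260,235:385,::-1],(600,600),interpolation=cv2.INTER_CUBIC))
```

```text
0 [[301.22442965 176.36542253]]
0.066 [[291.59648062  96.04424677]]
[[299.57807881 267.02619293]]
(array([  0,   0,   0,   6,   5,   0,   0,   0,   0,   4,  87, 122, 153,
       119, 340,  62,  46,  48,  59, 180, 150,  34]), array([0.07, 0.08, 0.09, 0.1 , 0.11, 0.12, 0.13, 0.14, 0.15, 0.16, 0.17,
       0.18, 0.19, 0.2 , 0.21, 0.22, 0.23, 0.24, 0.25, 0.26, 0.27, 0.28,
       0.29]))
```

TCP projects to (301,176), hidden behind the body, which fits. I'll descend and pinch the wall.

servo_tool:
  moves:
    - {"dx": 0.0015,"dy": -0.0016,"dz": -0.01,"roll": 0,"jaw": 0.27}
    - {"dx": 0.0,"dy": 0.0,"dz": -0.015,"roll": 0,"jaw": 0.27}
    - {"dx": 0.0,"dy": 0.0,"dz": -0.015,"roll": 0,"jaw": 0.27}
    - {"dx": 0.0,"dy": 0.0,"dz": -0.012,"roll": 0,"jaw": 0.27}
    - {"dx": 0.0,"dy": 0.0,"dz": -0.012,"roll": 0,"jaw": 0.27}
    - {"dx": 0.0,"dy": 0.0,"dz": -0.012,"roll": 0,"jaw": 0.27}
    - {"dx": 0.0,"dy": 0.0,"dz": -0.012,"roll": 0,"jaw": 0.27}
    - {"dx": 0.0,"dy": 0.0,"dz": 0.0,"roll": 0,"jaw": 0.27}
    - {"dx": 0.0,"dy": 0.0,"dz": 0.0,"roll": 0,"jaw": 0.27}
    - {"dx": 0.0,"dy": 0.0,"dz": 0.0,"roll": 0,"jaw": 0.27}

```text
t: 4.0
eef_pos: [0.4871, -0.1966, 0.015]
ee_rot: [-3.141, -0.0, -1.28]
force: [-0.3, -0.3, 0.6]
width: 0.0238
gripper_force: 0.0
```

servo_tool:
  moves:
    - {"dx": 0.0,"dy": 0.0,"dz": 0.0,"roll": 0,"jaw": 0.15}
    - {"dx": 0.0,"dy": 0.0,"dz": 0.0,"roll": 0,"jaw": 0.05}
    - {"dx": 0.0,"dy": 0.0,"dz": 0.0,"roll": 0,"jaw": 0.05}
    - {"dx": 0.0,"dy": 0.0,"dz": 0.0,"roll": 0,"jaw": 0.05}
    - {"dx": 0.0,"dy": 0.0,"dz": 0.0,"roll": 0,"jaw": 0.05}
    - {"dx": 0.0,"dy": 0.0,"dz": 0.0,"roll": 0,"jaw": 0.05}
    - {"dx": 0.0,"dy": 0.0,"dz": 0.003,"roll": 0,"jaw": 0.05}
    - {"dx": 0.0,"dy": 0.0,"dz": 0.005,"roll": 0,"jaw": 0.05}
    - {"dx": 0.0,"dy": 0.0,"dz": 0.005,"roll": 0,"jaw": 0.05}
    - {"dx": 0.0,"dy": 0.0,"dz": 0.0,"roll": 0,"jaw": 0.05}
  newtons: 30

```text
t: 5.25
eef_pos: [0.487, -0.1966, 0.028]
ee_rot: [-3.141, -0.0, -1.28]
force: [0.2, -0.5, -0.8]
width: 0.0093
gripper_force: 28.1
```

servo_tool:
  moves:
    - {"dx": 0.0,"dy": 0.0,"dz": 0.01,"roll": 0,"jaw": 0.05}
    - {"dx": 0.0,"dy": 0.0,"dz": 0.015,"roll": 0,"jaw": 0.05}
    - {"dx": 0.0,"dy": 0.0,"dz": 0.02,"roll": 0,"jaw": 0.05}
    - {"dx": 0.0,"dy": 0.0,"dz": 0.02,"roll": 0,"jaw": 0.05}
    - {"dx": 0.0,"dy": 0.01,"dz": 0.01,"roll": 0,"jaw": 0.05}
    - {"dx": -0.005,"dy": 0.042,"dz": 0.0,"roll": 0,"jaw": 0.05}
    - {"dx": -0.01,"dy": 0.05,"dz": 0.0,"roll": 0,"jaw": 0.05}
    - {"dx": -0.01,"dy": 0.05,"dz": 0.0,"roll": 0,"jaw": 0.05}
    - {"dx": 0.0,"dy": 0.02,"dz": -0.03,"roll": 0,"jaw": 0.05}
    - {"dx": 0.0,"dy": 0.0,"dz": -0.03,"roll": 0,"jaw": 0.05}

```text
t: 6.5
eef_pos: [0.4622, -0.0223, 0.0428]
ee_rot: [-3.139, 0.0, -1.277]
force: [0.8, -0.3, -2.4]
width: 0.0094
gripper_force: 29.0
```

Run:
```python
from h import *
s=get_state();print(s['eef_pos'],s['width'],s['force'])
p,d=grab_frame("scene");w=cloud('scene',p,d);hsv=cv2.cvtColor(p,cv2.COLOR_RGB2HSV)
e=s['eef_pos'];m=(d>0)&(hsv[...,1]<60)&(hsv[...,2]>110)&(w[...,2]>.03)&(w[...,2]<e[2]+.06)&(np.hypot(w[...,0]-e[0]-.023,w[...,1]-e[1]-.0075)<.045)
q=w[m];print(len(q),q.min(0),q.max(0))
cv2.imwrite("pics/c5.png",cv2.resize(p[120:240,190:350,::-1],(800,600),interpolation=cv2.INTER_CUBIC))
```

```text
[ 0.46221556 -0.02231487  0.04284773] 0.009388047069877073 [ 0.75705627 -0.28093169 -2.38047987]
121 [ 0.48460342 -0.03605537  0.03580585] [0.51794779 0.01379131 0.07301987]
```

View pics/c5.png

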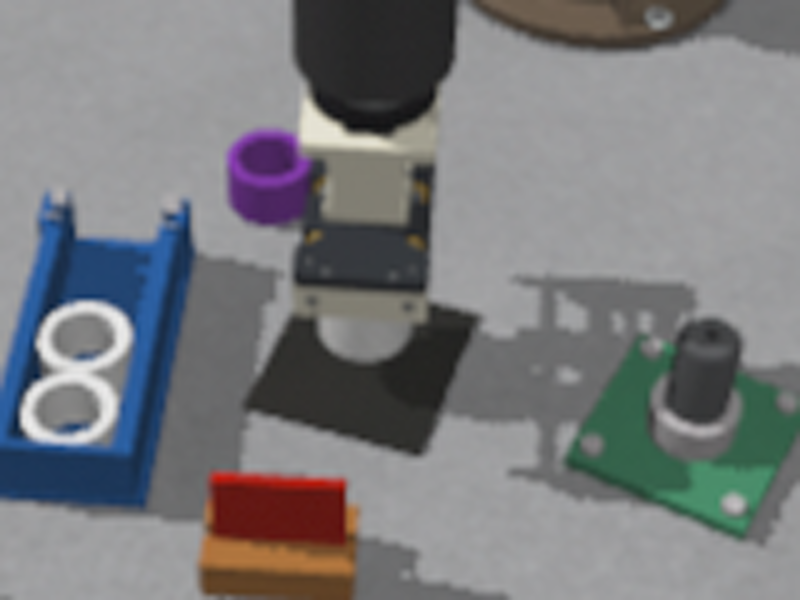

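The sleeve hangs level over the mat at (365,335) in the crop. I'll lower it and release.

servo_tool:
  moves:
    - {"dx": 0.0,"dy": 0.0,"dz": -0.01,"roll": 0,"jaw": 0.05}
    - {"dx": 0.0,"dy": 0.0,"dz": -0.01,"roll": 0,"jaw": 0.05}
    - {"dx": 0.0,"dy": 0.0,"dz": -0.007,"roll": 0,"jaw": 0.05}
    - {"dx": 0.0,"dy": 0.0,"dz": -0.003,"roll": 0,"jaw": 0.05}
    - {"dx": 0.0,"dy": 0.0,"dz": -0.001,"roll": 0,"jaw": 0.05}
    - {"dx": 0.0,"dy": 0.0,"dz": 0.0,"roll": 0,"jaw": 0.05}
    - {"dx": 0.0,"dy": 0.0,"dz": 0.0,"roll": 0,"jaw": 0.15}
    - {"dx": 0.0,"dy": 0.0,"dz": 0.0,"roll": 0,"jaw": 0.25}
    - {"dx": 0.0,"dy": 0.0,"dz": 0.0,"roll": 0,"jaw": 0.25}
    - {"dx": 0.0,"dy": 0.0,"dz": 0.0,"roll": 0,"jaw": 0.25}

```text
t: 7.8
eef_pos: [0.4618, -0.0246, 0.0116]
ee_rot: [-3.141, -0.0, -1.28]
force: [0.1, 0.9, -0.7]
width: 0.0216
gripper_force: 0.0
```

servo_tool:
  moves:
    - {"dx": 0.0,"dy": 0.0,"dz": 0.01,"roll": 0,"jaw": 0.25}
    - {"dx": 0.0,"dy": 0.0,"dz": 0.015,"roll": 0,"jaw": 0.25}
    - {"dx": 0.0,"dy": 0.0,"dz": 0.02,"roll": 0,"jaw": 0.25}
    - {"dx": 0.0,"dy": 0.0,"dz": 0.02,"roll": 0,"jaw": 0.5}
    - {"dx": 0.0,"dy": 0.0,"dz": 0.02,"roll": 0,"jaw": 0.98}
    - {"dx": -0.03,"dy": -0.03,"dz": 0.02,"roll": 0,"jaw": 0.98}
    - {"dx": -0.03,"dy": -0.04,"dz": 0.02,"roll": 0,"jaw": 0.98}
    - {"dx": 0.0,"dy": -0.04,"dz": 0.02,"roll": 0,"jaw": 0.98}
    - {"dx": 0.0,"dy": -0.03,"dz": 0.0,"roll": 0,"jaw": 0.98}
    - {"dx": 0.0,"dy": 0.0,"dz": 0.0,"roll": 0,"jaw": 0.98}

```text
t: 9.05
eef_pos: [0.4015, -0.166, 0.1574]
ee_rot: [-3.14, -0.0, -1.283]
force: [0.0, 0.6, 0.0]
width: 0.084
gripper_force: 0.0
```

```bash
cat >> h.py <<'E'
def ring(n,c0,z,p,d):
    w=cloud(n,p,d);hsv=cv2.cvtColor(p,cv2.COLOR_RGB2HSV)
    q=w[(d>0)&(hsv[...,1]<60)&(hsv[...,2]>130)&(abs(w[...,2]-z)<.006)&(np.hypot(w[...,0]-c0[0],w[...,1]-c0[1])<.04)]
    if len(q)<10: return len(q)
    f=least_squares(lambda x:np.clip(abs(np.hypot(*(q[:,:2]-x).T)-.0255)-.0045,0,1),c0)
    return len(q),f.x.round(4),np.median(q[:,2]).round(4),q[:,:2].mean(0).round(4)
E
python3 - <<'E'
from h import *
s=get_state();print(s['t'],s['eef_pos'],s['ee_rot'],s['width'],s['force'])
for n in("scene","top"):
    p,d=grab_frame(n);print(n,ring(n,[.485,-.015],.043,p,d),ring(n,[.5675,-.172],.046,p,d),ring(n,[.623,-.155],.046,p,d))
E
```

```text
9.05 [ 0.40151475 -0.16598379  0.15742166] [-3.14049100e+00 -3.51469887e-04 -1.28304047e+00] 0.083976389421989 [0.02537311 0.60369202 0.02406238]
scene (132, array([ 0.4865, -0.0181]), np.float64(0.0437), array([ 0.4884, -0.0174])) (156, array([ 0.5709, -0.172 ]), np.float64(0.0462), array([ 0.5722, -0.1712])) (158, array([ 0.6207, -0.1556]), np.float64(0.0465), array([ 0.6189, -0.157 ]))
top (226, array([ 0.486 , -0.0177]), np.float64(0.0427), array([ 0.4862, -0.0182])) (257, array([ 0.5716, -0.1718]), np.float64(0.0456), array([ 0.5727, -0.1712])) (261, array([ 0.6199, -0.1562]), np.float64(0.0456), array([ 0.619 , -0.1563]))
```

servo_tool:
  moves:
    - {"dx": 0.017,"dy": 0.0296,"dz": 0.0,"roll": 0,"jaw": 0.98}
    - {"dx": 0.017,"dy": 0.0296,"dz": 0.0,"roll": 0,"jaw": 0.98}
    - {"dx": 0.017,"dy": 0.0296,"dz": 0.0,"roll": 0,"jaw": 0.98}
    - {"dx": 0.017,"dy": 0.0296,"dz": 0.0,"roll": 0,"jaw": 0.98}
    - {"dx": 0.0167,"dy": 0.0297,"dz": -0.02,"roll": 0,"jaw": 0.98}
    - {"dx": 0.0,"dy": 0.0,"dz": -0.04,"roll": 0,"jaw": 0.98}
    - {"dx": 0.0,"dy": 0.0,"dz": -0.03,"roll": 0,"jaw": 0.98}
    - {"dx": 0.0,"dy": 0.0,"dz": 0.0,"roll": 0,"jaw": 0.98}
    - {"dx": 0.0,"dy": 0.0,"dz": 0.0,"roll": 0,"jaw": 0.98}
    - {"dx": 0.0,"dy": 0.0,"dz": 0.0,"roll": 0,"jaw": 0.98}

```text
t: 10.4
eef_pos: [0.4874, -0.0161, 0.068]
ee_rot: [-3.139, -0.0, -1.28]
force: [0.6, 0.8, -0.9]
width: 0.086
gripper_force: 0.0
```

servo_tool:
  moves:
    - {"dx": -0.0012,"dy": -0.0018,"dz": -0.012,"roll": 0,"jaw": 0.98}
    - {"dx": 0.0,"dy": 0.0,"dz": -0.02,"roll": 0,"jaw": 0.98}
    - {"dx": 0.0,"dy": 0.0,"dz": -0.015,"roll": 0,"jaw": 0.98}
    - {"dx": 0.0,"dy": 0.0,"dz": -0.005,"roll": 0,"jaw": 0.9}
    - {"dx": 0.0,"dy": 0.0,"dz": 0.0,"roll": 0,"jaw": 0.8}
    - {"dx": 0.0,"dy": 0.0,"dz": 0.0,"roll": 0,"jaw": 0.7}
    - {"dx": 0.0,"dy": 0.0,"dz": 0.0,"roll": 0,"jaw": 0.6}
    - {"dx": 0.0,"dy": 0.0,"dz": 0.0,"roll": 0,"jaw": 0.6}
    - {"dx": 0.0,"dy": 0.0,"dz": 0.0,"roll": 0,"jaw": 0.6}
    - {"dx": 0.0,"dy": 0.0,"dz": 0.0,"roll": 0,"jaw": 0.6}
  newtons: 25

```text
t: 11.65
eef_pos: [0.4856, -0.0182, 0.0151]
ee_rot: [-3.141, -0.0, -1.28]
force: [-1.5, 1.3, 5.9]
width: 0.0585
gripper_force: 25.0
```

servo_tool:
  moves:
    - {"dx": 0.0,"dy": 0.0,"dz": 0.01,"roll": 0,"jaw": 0.6}
    - {"dx": 0.0,"dy": 0.0,"dz": 0.02,"roll": 0,"jaw": 0.6}
    - {"dx": 0.0,"dy": 0.0,"dz": 0.03,"roll": 0,"jaw": 0.6}
    - {"dx": 0.0,"dy": 0.0,"dz": 0.03,"roll": 0,"jaw": 0.6}
    - {"dx": 0.0,"dy": 0.0,"dz": 0.03,"roll": 0,"jaw": 0.6}
    - {"dx": 0.0,"dy": 0.03,"dz": 0.01,"roll": 0,"jaw": 0.6}
    - {"dx": -0.005,"dy": 0.04,"dz": 0.0,"roll": 0,"jaw": 0.6}
    - {"dx": -0.0093,"dy": 0.04,"dz": 0.0,"roll": 0,"jaw": 0.6}
    - {"dx": 0.0,"dy": 0.02,"dz": 0.0,"roll": 0,"jaw": 0.6}
    - {"dx": 0.0,"dy": 0.0,"dz": 0.0,"roll": 0,"jaw": 0.6}

```text
t: 12.9
eef_pos: [0.471, 0.1127, 0.1448]
ee_rot: [-3.141, 0.0, -1.278]
force: [0.2, -1.2, -2.0]
width: 0.0589
gripper_force: 25.0
```

Run:
```python
from h import *
s=get_state();e=s['eef_pos'];print(s['t'],e,s['ee_rot'],s['width'],s['force'],s['gripper_force'])
p,d=grab_frame("scene");np.savez("s2.npz",p=p,d=d)
u,v=proj('scene',np.array(e))[0].astype(int);print(u,v)
cv2.imwrite("pics/c6.png",cv2.resize(p[v-50:v+70,u-60:u+100,::-1],(800,600),interpolation=cv2.INTER_CUBIC))
```

```text
12.9 [0.47096282 0.11267919 0.14475823] [-3.14148939e+00  2.13561891e-05 -1.27829038e+00] 0.05890718807254906 [ 0.16999463 -1.18344513 -2.04079039] 24.99941250309348
305 168
```

View pics/c6.png

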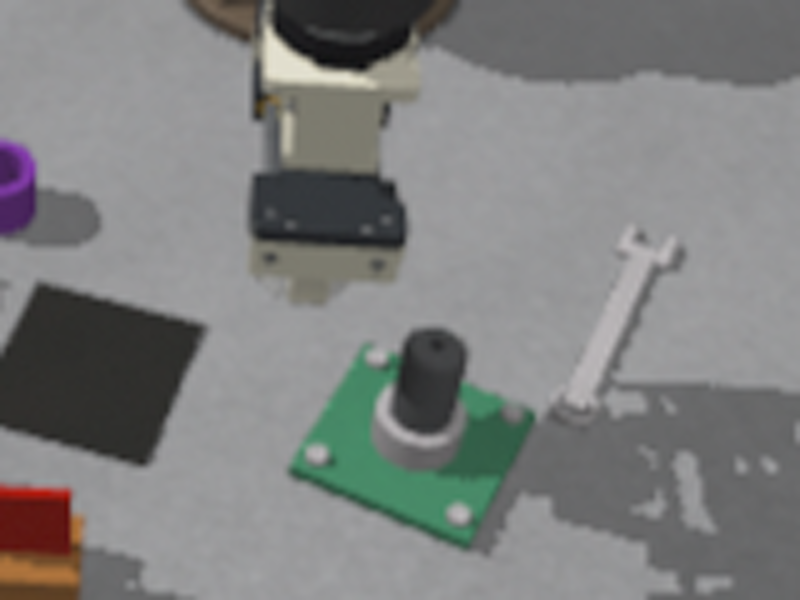

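The sleeve is hidden behind the fingers, and the mat is now empty. The shaft top is at (433,340) in the crop. I'll move over the shaft and stop just above it.

servo_tool:
  moves:
    - {"dx": 0.0,"dy": 0.02,"dz": 0.0,"roll": 0,"jaw": 0.6}
    - {"dx": 0.0,"dy": 0.025,"dz": 0.0,"roll": 0,"jaw": 0.6}
    - {"dx": 0.0,"dy": 0.025,"dz": 0.0,"roll": 0,"jaw": 0.6}
    - {"dx": 0.0,"dy": 0.0145,"dz": 0.0,"roll": 0,"jaw": 0.6}
    - {"dx": 0.0,"dy": 0.0,"dz": -0.015,"roll": 0,"jaw": 0.6}
    - {"dx": 0.0,"dy": 0.0,"dz": -0.015,"roll": 0,"jaw": 0.6}
    - {"dx": 0.0,"dy": 0.0,"dz": 0.0,"roll": 0,"jaw": 0.6}
    - {"dx": 0.0,"dy": 0.0,"dz": 0.0,"roll": 0,"jaw": 0.6}
    - {"dx": 0.0,"dy": 0.0,"dz": 0.0,"roll": 0,"jaw": 0.6}
    - {"dx": 0.0,"dy": 0.0,"dz": 0.0,"roll": 0,"jaw": 0.6}

```text
t: 14.2
eef_pos: [0.4711, 0.1963, 0.115]
ee_rot: [-3.141, 0.0, -1.28]
force: [-0.7, -0.4, -1.6]
width: 0.0588
gripper_force: 25.0
```

Run:
```python
from h import *
s=get_state();e=np.array(s['eef_pos']);print(s['t'],e,s['ee_rot'],s['force'])
# refine the shaft axis: edge-fit of the shaft silhouette from the unobstructed first frames
for n in("scene","top"):
    D=np.load(f"{n}0.npz");p,d=D['p'],D['d'];w=cloud(n,p,d)
    hsv=cv2.cvtColor(p,cv2.COLOR_RGB2HSV)
    r=np.hypot(w[...,0]-.471,w[...,1]-.198)
    q=w[(d>0)&(r<.03)&(w[...,2]>.042)&(w[...,2]<.091)]
    f=least_squares(lambda x:np.hypot(*(q[:,:2]-x).T)-.0198,[.471,.198],loss='soft_l1',f_scale=.002);print(n,'side',len(q),f.x.round(4))
    q=w[(d>0)&(r<.04)&(w[...,2]>.016)&(w[...,2]<.034)]
    f=least_squares(lambda x:np.hypot(*(q[:,:2]-x).T)-.028,[.471,.198],loss='soft_l1',f_scale=.002);print(n,'shoulder side',len(q),f.x.round(4))
    q=w[(d>0)&(r<.03)&(w[...,2]>.0945)];print('top',len(q),((q.min(0)+q.max(0))/2).round(4),np.ptp(q,0).round(4))
```

```text
14.2 [0.47109171 0.19629767 0.11496922] [-3.14086018e+00  3.61803806e-04 -1.28039909e+00] [-0.65126955 -0.38265793 -1.55251378]
scene side 146 [0.4686 0.1974]
scene shoulder side 75 [0.4683 0.1971]
top 93 [0.4716 0.1973 0.0985] [0.0351 0.037  0.0076]
top side 60 [0.4695 0.1987]
top shoulder side 32 [0.4684 0.1988]
top 169 [0.4703 0.1985 0.0983] [0.0347 0.0327 0.0075]
```

servo_tool:
  moves:
    - {"dx": -0.0012,"dy": 0.0015,"dz": 0.0,"roll": 0,"jaw": 0.6}
    - {"dx": 0.0,"dy": 0.0,"dz": -0.003,"roll": 0,"jaw": 0.6}
    - {"dx": 0.0,"dy": 0.0,"dz": -0.003,"roll": 0,"jaw": 0.6}
    - {"dx": 0.0,"dy": 0.0,"dz": -0.002,"roll": 0,"jaw": 0.6}
    - {"dx": 0.0,"dy": 0.0,"dz": -0.002,"roll": 0,"jaw": 0.6}
    - {"dx": 0.0,"dy": 0.0,"dz": -0.002,"roll": 0,"jaw": 0.6}
    - {"dx": 0.0,"dy": 0.0,"dz": -0.002,"roll": 0,"jaw": 0.6}
    - {"dx": 0.0,"dy": 0.0,"dz": 0.0,"roll": 0,"jaw": 0.6}
    - {"dx": 0.0,"dy": 0.0,"dz": 0.0,"roll": 0,"jaw": 0.6}
    - {"dx": 0.0,"dy": 0.0,"dz": 0.0,"roll": 0,"jaw": 0.6}

```text
t: 15.45
eef_pos: [0.4698, 0.1978, 0.1007]
ee_rot: [-3.141, 0.0, -1.28]
force: [0.4, -0.7, -1.3]
width: 0.0585
gripper_force: 25.0
```

servo_tool:
  moves:
    - {"dx": 0.0,"dy": 0.0,"dz": -0.003,"roll": 0,"jaw": 0.6}
    - {"dx": 0.0,"dy": 0.0,"dz": -0.003,"roll": 0,"jaw": 0.6}
    - {"dx": 0.0,"dy": 0.0,"dz": -0.003,"roll": 0,"jaw": 0.6}
    - {"dx": 0.0,"dy": 0.0,"dz": -0.003,"roll": 0,"jaw": 0.6}
    - {"dx": 0.0,"dy": 0.0,"dz": -0.003,"roll": 0,"jaw": 0.6}
    - {"dx": 0.0,"dy": 0.0,"dz": -0.003,"roll": 0,"jaw": 0.6}
    - {"dx": 0.0,"dy": 0.0,"dz": -0.003,"roll": 0,"jaw": 0.6}
    - {"dx": 0.0,"dy": 0.0,"dz": -0.003,"roll": 0,"jaw": 0.6}
    - {"dx": 0.0,"dy": 0.0,"dz": 0.0,"roll": 0,"jaw": 0.6}
    - {"dx": 0.0,"dy": 0.0,"dz": 0.0,"roll": 0,"jaw": 0.6}

```text
t: 16.7
eef_pos: [0.4698, 0.1977, 0.0766]
ee_rot: [-3.142, -0.0, -1.28]
force: [0.8, 0.2, -1.5]
width: 0.0587
gripper_force: 25.0
```

It slides freely. I'll keep going to the seat.

servo_tool:
  moves:
    - {"dx": 0.0,"dy": 0.0,"dz": -0.005,"roll": 0,"jaw": 0.6}
    - {"dx": 0.0,"dy": 0.0,"dz": -0.005,"roll": 0,"jaw": 0.6}
    - {"dx": 0.0,"dy": 0.0,"dz": -0.005,"roll": 0,"jaw": 0.6}
    - {"dx": 0.0,"dy": 0.0,"dz": -0.004,"roll": 0,"jaw": 0.6}
    - {"dx": 0.0,"dy": 0.0,"dz": -0.003,"roll": 0,"jaw": 0.6}
    - {"dx": 0.0,"dy": 0.0,"dz": -0.002,"roll": 0,"jaw": 0.6}
    - {"dx": 0.0,"dy": 0.0,"dz": -0.002,"roll": 0,"jaw": 0.6}
    - {"dx": 0.0,"dy": 0.0,"dz": -0.001,"roll": 0,"jaw": 0.6}
    - {"dx": 0.0,"dy": 0.0,"dz": 0.0,"roll": 0,"jaw": 0.6}
    - {"dx": 0.0,"dy": 0.0,"dz": 0.0,"roll": 0,"jaw": 0.6}

```text
t: 17.95
eef_pos: [0.4697, 0.1977, 0.0496]
ee_rot: [-3.141, 0.0, -1.28]
force: [-0.2, 0.0, -1.7]
width: 0.0588
gripper_force: 25.0
```

servo_tool:
  moves:
    - {"dx": 0.0,"dy": 0.0,"dz": -0.001,"roll": 0,"jaw": 0.6}
    - {"dx": 0.0,"dy": 0.0,"dz": -0.0005,"roll": 0,"jaw": 0.6}
    - {"dx": 0.0,"dy": 0.0,"dz": 0.0,"roll": 0,"jaw": 0.6}
    - {"dx": 0.0,"dy": 0.0,"dz": 0.0,"roll": 0,"jaw": 0.75}
    - {"dx": 0.0,"dy": 0.0,"dz": 0.0,"roll": 0,"jaw": 0.85}
    - {"dx": 0.0,"dy": 0.0,"dz": 0.0,"roll": 0,"jaw": 0.98}
    - {"dx": 0.0,"dy": 0.0,"dz": 0.0,"roll": 0,"jaw": 0.98}
    - {"dx": 0.0,"dy": 0.0,"dz": 0.0,"roll": 0,"jaw": 0.98}
    - {"dx": 0.0,"dy": 0.0,"dz": 0.0,"roll": 0,"jaw": 0.98}
    - {"dx": 0.0,"dy": 0.0,"dz": 0.01,"roll": 0,"jaw": 0.98}

```text
t: 19.2
eef_pos: [0.4693, 0.1973, 0.0578]
ee_rot: [3.14, -0.001, -1.28]
force: [0.6, -0.4, 1.0]
width: 0.0857
gripper_force: 0.0
```

servo_tool:
  moves:
    - {"dx": 0.0,"dy": 0.0,"dz": 0.02,"roll": 0,"jaw": 0.98}
    - {"dx": 0.0,"dy": 0.0,"dz": 0.03,"roll": 0,"jaw": 0.98}
    - {"dx": 0.0,"dy": 0.0,"dz": 0.03,"roll": 0,"jaw": 0.98}
    - {"dx": 0.0,"dy": 0.0,"dz": 0.03,"roll": 0,"jaw": 0.9}
    - {"dx": 0.0,"dy": -0.02,"dz": 0.0,"roll": 0,"jaw": 0.8}
    - {"dx": 0.02,"dy": -0.03,"dz": 0.0,"roll": 0,"jaw": 0.6}
    - {"dx": 0.03,"dy": -0.03,"dz": 0.0,"roll": 0,"jaw": 0.45}
    - {"dx": 0.03,"dy": -0.03,"dz": 0.0,"roll": 0,"jaw": 0.35}
    - {"dx": 0.0,"dy": -0.01,"dz": 0.0,"roll": 0,"jaw": 0.35}
    - {"dx": 0.0,"dy": 0.0,"dz": 0.0,"roll": 0,"jaw": 0.35}

```text
t: 20.45
eef_pos: [0.5489, 0.0766, 0.1676]
ee_rot: [3.14, 0.0, -1.282]
force: [-0.1, -0.0, 0.1]
width: 0.0319
gripper_force: 0.0
```

Run:
```python
from h import *
s=get_state();print(s['t'],s['eef_pos'],s['ee_rot'],s['width'],s['force'])
I=[]
for n in("scene","top"):
    p,d=grab_frame(n);w=cloud(n,p,d);print(n,ring(n,[.470,.198],.077,p,d))
    hsv=cv2.cvtColor(p,cv2.COLOR_RGB2HSV)
    q=w[(d>0)&(hsv[...,1]>150)&((hsv[...,0]<5)|(hsv[...,0]>175))&(w[...,2]>.078)&(np.hypot(w[...,0]-.656,w[...,1]+.003)<.07)]
    print('gate top',len(q),q.mean(0).round(4),cv2.minAreaRect(q[:,:2].astype(np.float32)*1000))
    u,v=proj(n,[.53,.1,.05])[0].astype(int);I.append(cv2.resize(p[v-55:v+55,u-75:u+75,::-1],(600,300*600//682),interpolation=cv2.INTER_CUBIC))
cv2.imwrite("pics/c7.png",np.vstack(I))
```

```text
20.45 [0.54891768 0.076621   0.16760676] [ 3.14034479e+00  5.10446303e-05 -1.28207890e+00] 0.03191774264231792 [-0.13560828 -0.00631444  0.08669936]
scene (105, array([0.4705, 0.1983]), np.float64(0.0777), array([0.4829, 0.1963]))
gate top 62 [ 0.6568 -0.0037  0.0826] ((657.041259765625, -3.5712661743164062), (6.81472635269165, 73.5258560180664), 18.139488220214844)
top (44, array([0.47 , 0.198]), np.float64(0.0767), array([0.4491, 0.1859]))
gate top 105 [ 0.655  -0.0045  0.0822] ((654.9478149414062, -4.318672180175781), (8.044233322143555, 75.51824951171875), 16.879247665405273)
```

View pics/c7.png

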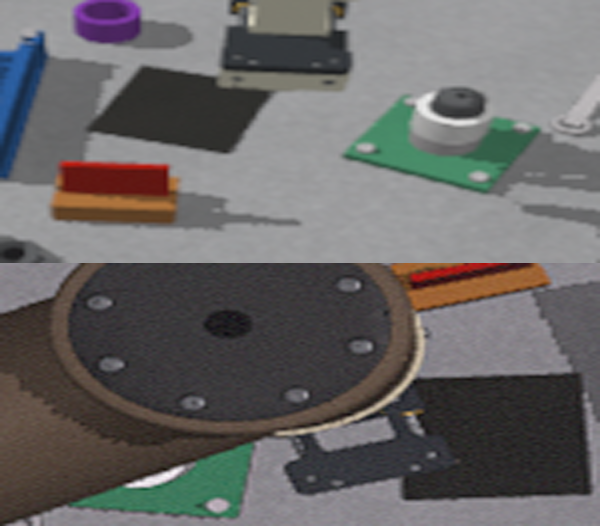

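The sleeve is home: white ring at (450,118), top at z 0.077 and axis within 1 mm of the shaft. Next is the gate. I'll move above it and refine the slot position from the first frames.

servo_tool:
  moves:
    - {"dx": 0.018,"dy": -0.0135,"dz": 0.0,"roll": 0,"jaw": 0.35}
    - {"dx": 0.018,"dy": -0.0135,"dz": 0.0,"roll": 0,"jaw": 0.35}
    - {"dx": 0.018,"dy": -0.0135,"dz": 0.0,"roll": 0,"jaw": 0.35}
    - {"dx": 0.018,"dy": -0.0135,"dz": 0.0,"roll": 0,"jaw": 0.35}
    - {"dx": 0.018,"dy": -0.0135,"dz": 0.0,"roll": 0,"jaw": 0.35}
    - {"dx": 0.017,"dy": -0.0131,"dz": -0.02,"roll": 0.4,"jaw": 0.35}
    - {"dx": 0.0,"dy": 0.0,"dz": -0.03,"roll": 0,"jaw": 0.35}
    - {"dx": 0.0,"dy": 0.0,"dz": -0.015,"roll": 0,"jaw": 0.35}
    - {"dx": 0.0,"dy": 0.0,"dz": 0.0,"roll": 0,"jaw": 0.35}
    - {"dx": 0.0,"dy": 0.0,"dz": 0.0,"roll": 0,"jaw": 0.35}

```text
t: 21.8
eef_pos: [0.6575, -0.0027, 0.1042]
ee_rot: [-3.14, -0.0, -1.273]
force: [0.6, -0.1, 0.2]
width: 0.0307
gripper_force: 0.0
```

Run:
```python
from h import *
a=np.radians(16.6);R=np.array([[np.cos(a),np.sin(a)],[-np.sin(a),np.cos(a)]]);o=np.array([.5105,-.1893])
for n in("scene","top"):
    D=np.load(f"{n}0.npz");p,d=D['p'],D['d'];w=cloud(n,p,d);hsv=cv2.cvtColor(p,cv2.COLOR_RGB2HSV)
    L=(w[...,:2]-o)@R.T
    m=(d>0)&(w[...,2]>.0545)&(w[...,2]<.066)&(abs(L[...,0]+.046)<.04)&(abs(L[...,1])<.07)
    for s in(-1,1):
        q=L[m&(L[...,1]*s>0)];print(n,s,len(q),q.min(0).round(4),q.max(0).round(4),q.mean(0).round(4))
    # wall directions & inner faces: blue wall tops at z~.05
    for s in(-1,1):
        q=L[(d>0)&(abs(w[...,2]-.05)<.003)&(hsv[...,0]>100)&(hsv[...,0]<125)&(hsv[...,1]>120)&(L[...,0]>-.02)&(L[...,0]<.12)&(abs(L[...,1]*s-.038)<.009)]
        k=np.polyfit(q[:,0],q[:,1],1);print('  wall',s,len(q),np.degrees(np.arctan(k[0])).round(2),q[:,1].mean().round(4))
```

```text
scene -1 12 [-0.0643 -0.0482] [-0.0354 -0.035 ] [-0.052  -0.0395]
scene 1 14 [-0.0646  0.0314] [-0.0109  0.0455] [-0.0513  0.0384]
  wall -1 97 -0.14 -0.0369
  wall 1 100 0.52 0.0382
top -1 25 [-0.0636 -0.0437] [-0.0342 -0.0321] [-0.0501 -0.0378]
top 1 25 [-0.0632  0.0322] [-0.0344  0.044 ] [-0.0501  0.0381]
  wall -1 252 -0.08 -0.0375
  wall 1 257 0.0 0.0381
```

The walls confirm a lane yaw of 16.6°, but the cheeks don't settle the slot's x. I'll take the gap between the flare pads from an enlarged crop.

Run:
```python
from h import *
D=np.load("top0.npz");p=D['p']
cv2.imwrite("pics/c8.png",cv2.resize(p[195:235,325:378,::-1],(795,600),interpolation=cv2.INTER_CUBIC))
o=np.array([.5105,-.1893]);a=np.radians(16.6);ex=np.array([np.cos(a),np.sin(a)]);ey=np.array([-ex[1],ex[0]])
for x in(-.0564,-.0512,-.046,-.0408,-.0356):
  for y in(-.037,.037):
    print(x,y,((proj('top',[*(o+x*ex+y*ey),.059])[0]-[325,195]+.5)*15).round(0))
```

```text
-0.0564 -0.037 [638. 283.]
-0.0564 0.037 [203. 424.]
-0.0512 -0.037 [628. 252.]
-0.0512 0.037 [193. 393.]
-0.046 -0.037 [618. 221.]
-0.046 0.037 [183. 362.]
-0.0408 -0.037 [608. 191.]
-0.0408 0.037 [173. 331.]
-0.0356 -0.037 [598. 160.]
-0.0356 0.037 [163. 300.]
```

View pics/c8.png

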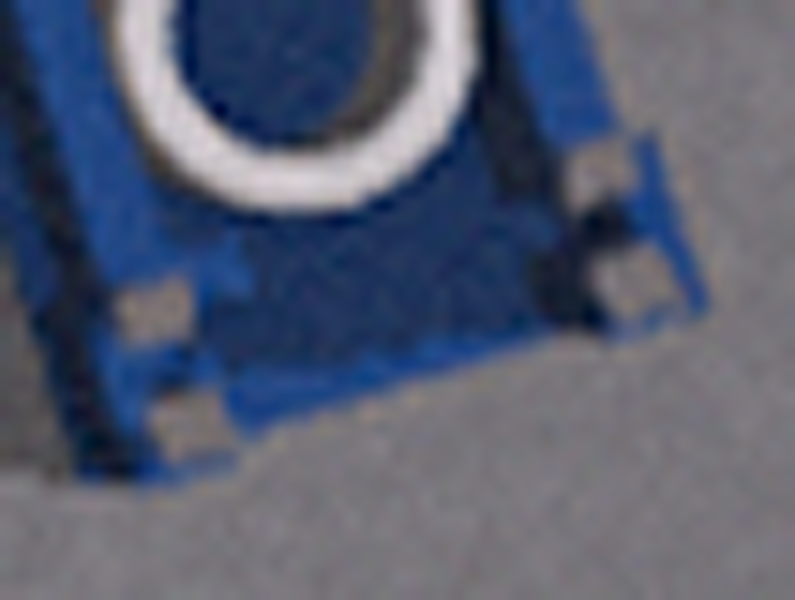

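The flare pads are at (157,311), (192,425), (600,170) and (637,278). The gap mid-points match the predicted slot within 1 mm, so the slot centre is (0.4658, -0.2021). I'll grip the gate.

servo_tool:
  moves:
    - {"dx": -0.0015,"dy": -0.0013,"dz": -0.007,"roll": 0,"jaw": 0.35}
    - {"dx": 0.0,"dy": 0.0,"dz": -0.02,"roll": 0,"jaw": 0.35}
    - {"dx": 0.0,"dy": 0.0,"dz": -0.02,"roll": 0,"jaw": 0.35}
    - {"dx": 0.0,"dy": 0.0,"dz": -0.01,"roll": 0,"jaw": 0.35}
    - {"dx": 0.0,"dy": 0.0,"dz": 0.0,"roll": 0,"jaw": 0.25}
    - {"dx": 0.0,"dy": 0.0,"dz": 0.0,"roll": 0,"jaw": 0.15}
    - {"dx": 0.0,"dy": 0.0,"dz": 0.0,"roll": 0,"jaw": 0.03}
    - {"dx": 0.0,"dy": 0.0,"dz": 0.0,"roll": 0,"jaw": 0.03}
    - {"dx": 0.0,"dy": 0.0,"dz": 0.0,"roll": 0,"jaw": 0.03}
    - {"dx": 0.0,"dy": 0.0,"dz": 0.0,"roll": 0,"jaw": 0.03}
  newtons: 35

```text
t: 23.05
eef_pos: [0.6555, -0.0042, 0.0469]
ee_rot: [-3.141, -0.0, -1.273]
force: [-1.9, 0.2, 6.4]
width: 0.0079
gripper_force: 35.0
```

servo_tool:
  moves:
    - {"dx": 0.0,"dy": 0.0,"dz": 0.003,"roll": 0,"jaw": 0.03}
    - {"dx": 0.0,"dy": 0.0,"dz": 0.006,"roll": 0,"jaw": 0.03}
    - {"dx": 0.0,"dy": 0.0,"dz": 0.01,"roll": 0,"jaw": 0.03}
    - {"dx": 0.0,"dy": 0.0,"dz": 0.015,"roll": 0,"jaw": 0.03}
    - {"dx": 0.0,"dy": 0.0,"dz": 0.02,"roll": 0,"jaw": 0.03}
    - {"dx": 0.0,"dy": 0.0,"dz": 0.025,"roll": 0,"jaw": 0.03}
    - {"dx": 0.0,"dy": 0.0,"dz": 0.025,"roll": 0,"jaw": 0.03}
    - {"dx": 0.0,"dy": 0.0,"dz": 0.006,"roll": 0,"jaw": 0.03}
    - {"dx": 0.0,"dy": 0.0,"dz": 0.0,"roll": 0,"jaw": 0.03}
    - {"dx": 0.0,"dy": 0.0,"dz": 0.0,"roll": 0,"jaw": 0.03}

```text
t: 24.3
eef_pos: [0.6545, -0.0043, 0.1549]
ee_rot: [3.14, 0.0, -1.274]
force: [0.7, 0.1, -2.0]
width: 0.0078
gripper_force: 35.0
```

Run:
```python
from h import *
s=get_state();e=np.array(s['eef_pos']);print(s['t'],e,s['ee_rot'],s['width'],s['force'])
for n in("scene","top"):
    p,d=grab_frame(n);w=cloud(n,p,d);hsv=cv2.cvtColor(p,cv2.COLOR_RGB2HSV)
    q=w[(d>0)&(hsv[...,1]>150)&((hsv[...,0]<5)|(hsv[...,0]>175))&(w[...,2]>.03)&(np.hypot(w[...,0]-e[0],w[...,1]-e[1])<.08)]
    print(n,len(q),q[:,:].mean(0).round(4),np.percentile(q[:,2],[2,98]).round(3),cv2.minAreaRect(q[:,:2].astype(np.float32)*1000))
    if n=='scene':
        A=np.linalg.svd(q-q.mean(0))[2][2];print('plate normal',A, np.degrees(np.arctan2(A[1],A[0])))
```

```text
24.3 [ 0.65451406 -0.00428443  0.15493507] [ 3.13988061e+00  3.55590912e-04 -1.27356207e+00] 0.00779823432088917 [ 0.70781627  0.08381607 -1.99026697]
scene 24 [0.6457 0.0314 0.1616] [0.124 0.191] ((644.4149780273438, 31.25946044921875), (9.262418746948242, 2.5076308250427246), 17.56651496887207)
plate normal [ 0.03115593  0.99933895 -0.0187342 ] 88.21429437624462
top 13 [0.6421 0.0309 0.191 ] [0.145 0.314] ((635.7077026367188, 30.59615707397461), (24.836761474609375, 4.661886692047119), 0.560302734375)
```

servo_tool:
  moves:
    - {"dx": -0.02,"dy": -0.021,"dz": 0.0,"roll": 0,"jaw": 0.03}
    - {"dx": -0.03,"dy": -0.031,"dz": 0.0,"roll": 0,"jaw": 0.03}
    - {"dx": -0.035,"dy": -0.037,"dz": 0.0,"roll": 0,"jaw": 0.03}
    - {"dx": -0.035,"dy": -0.037,"dz": 0.0,"roll": 0,"jaw": 0.03}
    - {"dx": -0.035,"dy": -0.037,"dz": 0.0,"roll": 0,"jaw": 0.03}
    - {"dx": -0.025,"dy": -0.026,"dz": 0.0,"roll": -0.4,"jaw": 0.03}
    - {"dx": -0.0087,"dy": -0.0088,"dz": -0.015,"roll": 0,"jaw": 0.03}
    - {"dx": 0.0,"dy": 0.0,"dz": -0.025,"roll": 0,"jaw": 0.03}
    - {"dx": 0.0,"dy": 0.0,"dz": 0.0,"roll": 0,"jaw": 0.03}
    - {"dx": 0.0,"dy": 0.0,"dz": 0.0,"roll": 0,"jaw": 0.03}

```text
t: 25.65
eef_pos: [0.4671, -0.2019, 0.1162]
ee_rot: [3.141, -0.0, -1.279]
force: [1.4, 0.4, -0.6]
width: 0.0075
gripper_force: 35.0
```

Run:
```python
from h import *
s=get_state();print(s['t'],s['eef_pos'],s['ee_rot'],s['width'],s['force'])
p,d=grab_frame("scene")
cv2.imwrite("pics/c9.png",cv2.resize(p[125:215,165:285,::-1],(800,600),interpolation=cv2.INTER_CUBIC))
```

```text
25.65 [ 0.46708772 -0.20185329  0.11620476] [ 3.14118704e+00 -2.46174126e-04 -1.27947524e+00] 0.007513772550474926 [ 1.35862621  0.35508753 -0.63985103]
```

View pics/c9.png

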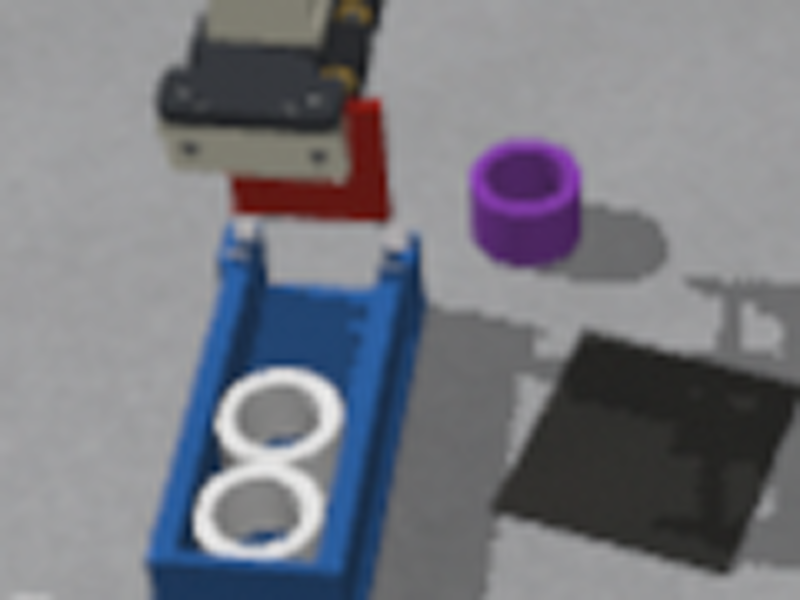

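Gate is held square above the slot, bottom corners at (233,212) and (388,220). I'll compare these with the projected expectation.

Run:
```python
from h import *
s=get_state();e=np.array(s['eef_pos']);a=np.radians(16.7);ex=np.array([np.cos(a),np.sin(a)]);ey=np.array([-ex[1],ex[0]])
for y in(-.039,.039): print(((proj('scene',[*(e[:2]+.004*ex+y*ey),e[2]-.0389])[0]-[165,125]+.5)*6.667).round(1))
print((np.array([.4658,-.2021])-e[:2]).round(4))
```

```text
[231.9 216.9]
[389.9 226.8]
[-0.0015 -0.0003]
```

servo_tool:
  moves:
    - {"dx": -0.0014,"dy": -0.0003,"dz": 0.0,"roll": 0,"jaw": 0.03}
    - {"dx": 0.0,"dy": 0.0,"dz": -0.005,"roll": 0,"jaw": 0.03}
    - {"dx": 0.0,"dy": 0.0,"dz": -0.004,"roll": 0,"jaw": 0.03}
    - {"dx": 0.0,"dy": 0.0,"dz": -0.004,"roll": 0,"jaw": 0.03}
    - {"dx": 0.0,"dy": 0.0,"dz": -0.003,"roll": 0,"jaw": 0.03}
    - {"dx": 0.0,"dy": 0.0,"dz": -0.003,"roll": 0,"jaw": 0.03}
    - {"dx": 0.0,"dy": 0.0,"dz": -0.003,"roll": 0,"jaw": 0.03}
    - {"dx": 0.0,"dy": 0.0,"dz": -0.003,"roll": 0,"jaw": 0.03}
    - {"dx": 0.0,"dy": 0.0,"dz": 0.0,"roll": 0,"jaw": 0.03}
    - {"dx": 0.0,"dy": 0.0,"dz": 0.0,"roll": 0,"jaw": 0.03}

```text
t: 26.95
eef_pos: [0.4652, -0.2023, 0.0911]
ee_rot: [-3.142, -0.0, -1.28]
force: [-0.5, -0.6, -1.4]
width: 0.0076
gripper_force: 35.0
```

servo_tool:
  moves:
    - {"dx": 0.0003,"dy": 0.0,"dz": -0.002,"roll": 0,"jaw": 0.03}
    - {"dx": 0.0,"dy": 0.0,"dz": -0.002,"roll": 0,"jaw": 0.03}
    - {"dx": 0.0,"dy": 0.0,"dz": -0.002,"roll": 0,"jaw": 0.03}
    - {"dx": 0.0,"dy": 0.0,"dz": -0.002,"roll": 0,"jaw": 0.03}
    - {"dx": 0.0,"dy": 0.0,"dz": -0.002,"roll": 0,"jaw": 0.03}
    - {"dx": 0.0,"dy": 0.0,"dz": -0.002,"roll": 0,"jaw": 0.03}
    - {"dx": 0.0,"dy": 0.0,"dz": -0.002,"roll": 0,"jaw": 0.03}
    - {"dx": 0.0,"dy": 0.0,"dz": -0.002,"roll": 0,"jaw": 0.03}
    - {"dx": 0.0,"dy": 0.0,"dz": 0.0,"roll": 0,"jaw": 0.03}
    - {"dx": 0.0,"dy": 0.0,"dz": 0.0,"roll": 0,"jaw": 0.03}

```text
t: 28.2
eef_pos: [0.4643, -0.2023, 0.0742]
ee_rot: [3.139, 0.001, -1.281]
force: [-4.6, -3.0, -3.1]
width: 0.0083
gripper_force: 35.0
```

A light side force points toward lane -x, so I'll ease that way and continue.

servo_tool:
  moves:
    - {"dx": -0.0012,"dy": -0.0004,"dz": 0.0,"roll": 0,"jaw": 0.03}
    - {"dx": 0.0,"dy": 0.0,"dz": -0.002,"roll": 0,"jaw": 0.03}
    - {"dx": 0.0,"dy": 0.0,"dz": -0.002,"roll": 0,"jaw": 0.03}
    - {"dx": 0.0,"dy": 0.0,"dz": -0.002,"roll": 0,"jaw": 0.03}
    - {"dx": 0.0,"dy": 0.0,"dz": -0.002,"roll": 0,"jaw": 0.03}
    - {"dx": 0.0,"dy": 0.0,"dz": -0.002,"roll": 0,"jaw": 0.03}
    - {"dx": 0.0,"dy": 0.0,"dz": -0.002,"roll": 0,"jaw": 0.03}
    - {"dx": 0.0,"dy": 0.0,"dz": -0.002,"roll": 0,"jaw": 0.03}
    - {"dx": 0.0,"dy": 0.0,"dz": 0.0,"roll": 0,"jaw": 0.03}
    - {"dx": 0.0,"dy": 0.0,"dz": 0.0,"roll": 0,"jaw": 0.03}

```text
t: 29.45
eef_pos: [0.4642, -0.2026, 0.0608]
ee_rot: [3.141, 0.0, -1.28]
force: [-2.2, -1.6, -3.3]
width: 0.008
gripper_force: 35.0
```

servo_tool:
  moves:
    - {"dx": -0.0004,"dy": -0.0002,"dz": -0.002,"roll": 0,"jaw": 0.03}
    - {"dx": 0.0,"dy": 0.0,"dz": -0.002,"roll": 0,"jaw": 0.03}
    - {"dx": 0.0,"dy": 0.0,"dz": -0.002,"roll": 0,"jaw": 0.03}
    - {"dx": 0.0,"dy": 0.0,"dz": -0.002,"roll": 0,"jaw": 0.03}
    - {"dx": 0.0,"dy": 0.0,"dz": -0.002,"roll": 0,"jaw": 0.03}
    - {"dx": 0.0,"dy": 0.0,"dz": -0.002,"roll": 0,"jaw": 0.03}
    - {"dx": 0.0,"dy": 0.0,"dz": -0.002,"roll": 0,"jaw": 0.03}
    - {"dx": 0.0,"dy": 0.0,"dz": -0.001,"roll": 0,"jaw": 0.03}
    - {"dx": 0.0,"dy": 0.0,"dz": 0.0,"roll": 0,"jaw": 0.03}
    - {"dx": 0.0,"dy": 0.0,"dz": 0.0,"roll": 0,"jaw": 0.03}

```text
t: 30.7
eef_pos: [0.4639, -0.2029, 0.0461]
ee_rot: [-3.141, -0.0, -1.28]
force: [-0.0, -0.5, -1.7]
width: 0.0077
gripper_force: 35.0
```

Nearly there. I'll press down 1.5 mm to the floor, then release and back off upwards.

servo_tool:
  moves:
    - {"dx": 0.0,"dy": 0.0,"dz": -0.001,"roll": 0,"jaw": 0.03}
    - {"dx": 0.0,"dy": 0.0,"dz": -0.001,"roll": 0,"jaw": 0.03}
    - {"dx": 0.0,"dy": 0.0,"dz": 0.0,"roll": 0,"jaw": 0.03}
    - {"dx": 0.0,"dy": 0.0,"dz": 0.0,"roll": 0,"jaw": 0.15}
    - {"dx": 0.0,"dy": 0.0,"dz": 0.0,"roll": 0,"jaw": 0.3}
    - {"dx": 0.0,"dy": 0.0,"dz": 0.0,"roll": 0,"jaw": 0.3}
    - {"dx": 0.0,"dy": 0.0,"dz": 0.0,"roll": 0,"jaw": 0.3}
    - {"dx": 0.0,"dy": 0.0,"dz": 0.01,"roll": 0,"jaw": 0.3}
    - {"dx": 0.0,"dy": 0.0,"dz": 0.02,"roll": 0,"jaw": 0.3}
    - {"dx": 0.0,"dy": 0.0,"dz": 0.03,"roll": 0,"jaw": 0.3}

```text
t: 31.95
eef_pos: [0.4633, -0.2029, 0.1047]
ee_rot: [3.14, 0.0, -1.28]
force: [0.6, 0.3, -0.1]
width: 0.0264
gripper_force: 0.0
```

servo_tool:
  moves:
    - {"dx": 0.0,"dy": 0.0,"dz": 0.03,"roll": 0,"jaw": 0.3}
    - {"dx": 0.0,"dy": 0.0,"dz": 0.03,"roll": 0,"jaw": 0.3}
    - {"dx": 0.0,"dy": 0.03,"dz": 0.02,"roll": 0,"jaw": 0.3}
    - {"dx": 0.0,"dy": 0.04,"dz": 0.02,"roll": 0,"jaw": 0.3}
    - {"dx": 0.0,"dy": 0.04,"dz": 0.0,"roll": 0,"jaw": 0.3}
    - {"dx": 0.0,"dy": 0.04,"dz": 0.0,"roll": 0,"jaw": 0.3}
    - {"dx": 0.0,"dy": 0.03,"dz": 0.0,"roll": 0,"jaw": 0.3}
    - {"dx": 0.0,"dy": 0.0,"dz": 0.0,"roll": 0,"jaw": 0.3}
    - {"dx": 0.0,"dy": 0.0,"dz": 0.0,"roll": 0,"jaw": 0.3}
    - {"dx": 0.0,"dy": 0.0,"dz": 0.0,"roll": 0,"jaw": 0.3}

```text
t: 33.2
eef_pos: [0.4637, -0.0235, 0.2042]
ee_rot: [-3.142, -0.0, -1.281]
force: [0.4, -1.0, -0.4]
width: 0.0263
gripper_force: 0.0
```

Run:
```python
from h import *
s=get_state();print(s['t'],s['eef_pos'],s['width'],s['force'])
for n in("scene","top"):
    p,d=grab_frame(n);w=cloud(n,p,d);hsv=cv2.cvtColor(p,cv2.COLOR_RGB2HSV)
    q=w[(d>0)&(hsv[...,1]>150)&((hsv[...,0]<5)|(hsv[...,0]>175))&(w[...,2]>.06)&(np.hypot(w[...,0]-.465,w[...,1]+.202)<.08)]
    print(n,len(q),np.percentile(q[:,2],[50,98]).round(4),cv2.minAreaRect(q[q[:,2]>.074][:,:2].astype(np.float32)*1000))
    print(ring(n,[.47,.198],.077,p,d))
    if n=='scene':cv2.imwrite("pics/c10.png",cv2.resize(p[125:245,165:325+60,::-1],(800,436),interpolation=cv2.INTER_CUBIC))
```

```text
33.2 [ 0.46372618 -0.02351102  0.2042145 ] 0.02632542615504802 [ 0.38372524 -0.98190123 -0.3849213 ]
scene 122 [0.0731 0.0831] ((466.079345703125, -199.90646362304688), (6.53279972076416, 72.35895538330078), 15.809857368469238)
(102, array([0.4706, 0.1983]), np.float64(0.0778), array([0.4829, 0.1956]))
top 65 [0.0801 0.084 ] ((469.28125, -217.4874267578125), (7.499378204345703, 42.5340690612793), 17.657773971557617)
(213, array([0.4703, 0.198 ]), np.float64(0.0769), array([0.472 , 0.1962]))
```

View pics/c10.png

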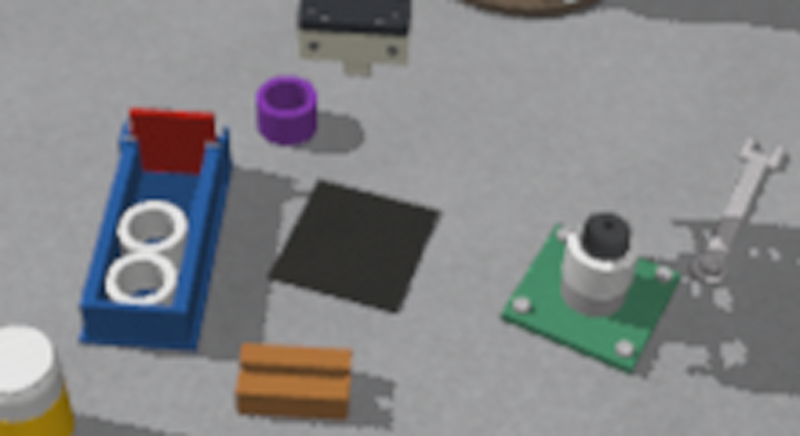

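The gate stands upright in the slot at (172,140) with its top at about z 0.081, as expected on the floor. The sleeve is on the shoulder at (600,260) and both spares are in place. I'll hand it in.

```bash
python3 -c "
from station import *
print(job_done())"
```

```text
the job is handed in; nothing more can be done
None
```

I handed the job in at about 33 s: the end sleeve sits on the jig's shoulder and the gate stands upright on the lane floor; both spare sleeves are still in the lane. That is from my last pictures and measurements, as the hand-in gave no verdict.

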